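# Mark the laundry tag with the spring punch

## Robot

A 7-joint arm with a two-finger parallel gripper is mounted at the origin on a cart in front of the work surface, level with it; the furniture and walls round the work are solid. World frame = base frame: x ahead of the robot, y to its left, z up, the work surface at z = 0. Lengths are in m, angles in rad, forces in N, time in s.
With the tool pointing down it reaches from about 0.375 to 0.925 m from the base axis. Payload 3.1 kg.
Tool frame: the origin (TCP) lies between the finger pads; the fingertips stand 19 mm ahead of it and the grasp point (between the pads) is the TCP; z points along the fingers, y is the line along which they close (so a half turn about z gives the same grasp; the last joint's range is limited). The gripper opens to 85 mm and grips with 20 to 120 N. Pads are 22 mm wide; open, the fingers measure 114 mm over their backs; the gripper's body (76 mm by 85 mm) begins 54 mm behind the grasp point. The pads swing forward as they close: fully open they stand 13 mm farther back than shut.
Start: joints at [1.127, 0.383, 0.044, 1.598, -0.018, 1.161, -0.05], TCP at [0.22, -0.612, 0.25] pointing down, gripper open.
Joint ranges: [-2.61, 2.61], [-0.41, 2.15], [-1.48, 1.57], [0, 2.5], [-1.57, 4.71], [0.05, 1.97], [-2.85, 2.85]. Speed limits (rad/s): [2.79, 2.79, 3.14, 3.14, 3.14, 3.14, 3.14].

## Interface

Orientations are given as a unit quaternion [x, y, z, w].
In Python, from bench import move_ptp, movel, move_j, move_gripper, pause, inverse_kinematics, read_camera, camera_params, MotionError, sign_off, look_for, tip_of, read_time_s, read_qpos, read_joint_vel, read_effort, read_eef_pos, read_tcp_rot, read_ft_force, read_ft_torque, read_finger_gap, read_grasp_force gives the robot as it stands. Calls block until the motion is done:
- move_ptp(position, orientation): joint-space move of the TCP to a pose.
- movel(position, orientation=None, speed=0.15): straight line of the TCP; orientation=None keeps the orientation; speed is the mean speed in m/s.
- move_j(angles): joint-space move.
- move_gripper(opening, effort=None): finger opening in m; effort is the grip in N (None keeps the last); returns when the fingers have stopped.
- pause(seconds).
- inverse_kinematics(position, orientation): joint angles nearest the present ones, or None.
- read_camera(name): name is "scene" or "top" or "wrist"; returns the picture (400x640x3 uint8, red, green, blue); there is no depth.
- camera_params(name): a dict with "K" (3x3 intrinsics, pixels), "camera_from_world" (4x4, takes a point from world to camera coordinates). Camera axes: x right, y down, z forward; pixel columns grow to the right and rows downward; lengths in m; the calibration is good to about 2 mm. A picture is of the moment at which its call begins: read the wrist's pose just before it. camera_params takes no time and is no camera call; for the wrist camera it gives the pose at the moment of the call.
A pose or a line that the arm cannot do raises MotionError and nothing moves.
- sign_off(): hands the job in; it is judged then, once.
Trained networks look in the newest picture that a camera, given by its name, has taken for a name from the list of things; names that differ only in an ending like _2 or _b are one class to them, and where a whole thing is asked for, a point or a joint stands for the part that bears it (a point fixed in the world has none). Each returns a list of dicts, best first, with "confidence" (0 to 1); they miss things now and then, are a little off and sometimes report something else, mostly with a low value. They report only what shows in the picture. A call takes as long as a camera call.
- look_for(camera, name): "at" ([column, row] in pixels, amid what is visible of it).
- tip_of(camera, name): "at" ([column, row] in pixels: a listed point, or the origin of a listed thing).
Readings, each from a call of its own:
- read_time_s(): time.
- read_qpos(): joint angles.
- read_joint_vel(): joint speeds.
- read_effort(): joint torques, N m.
- read_eef_pos(): TCP position.
- read_tcp_rot(): TCP orientation.
- read_ft_force(): force on the tool from outside, world axes, zero at the start.
- read_ft_torque(): the same for the moment, N m.
- read_finger_gap(): finger opening in m.
- read_grasp_force(): force on a finger pad.
Only numpy, scipy, OpenCV 4.12 (cv2) and the standard library are available. Lean on these libraries where they do the work, as an engineer would, in place of code of your own. Each camera call takes 0.05 s, during which the arm holds its last target. There are 200 camera calls.

## Task

Take the red automatic spring punch out of its stand, put its nose down through the brass guide bush of the jig onto the tag, and press it straight down until its spring trips with a snap, then stop: never ram it on against its hard stop, and do not let it trip anywhere else. Afterwards set the punch back upright in its stand, shoulder resting on the plate, and leave the other things where they are.

Things in the scene. Friction and masses are not known exactly. Their poses are not given: they have to be found in the camera images.
- punch: automatic spring punch upright in its stand, 140 mm long, about 0.2 kg. Origin on its axis at the underside of its steel shoulder (30 mm diameter, z 0 to +8 mm; fingertips may bear on it to press down); z runs along the axis from tip to cap. Below: sleeve, 16 mm diameter, down to z -30 mm, its last 6 mm tapered; then the sprung nose pin, 7 mm diameter, down to a blunt cone tip at z -72 mm
- punch_grip (a point): middle of the red ribbed rubber barrel, where to grip: round, 20 mm diameter, from 8 to 58 mm above the punch's origin (this point is at +33 mm), then a steel cap to +68 mm
- punch_tip (a point): point of the nose, 72 mm below the punch's origin when relaxed. Pushed in, the nose first gives at about 3 N; the force climbs to about 12 to 14 N at 7 mm of travel, where the punch trips: by 8.5 mm the force has fallen to about 5 N, and it stays at 5 to 6 N until the hard stop at 12.5 mm. The nose springs out again when unloaded
- jig: marking jig fixed to the board: grey base 100x110x12 mm, two aluminium cheeks with a bridge 50x98 mm (98 along jig y), its top 50 mm high, and a brass guide bush through its middle. Under the bush a round brass laundry tag, 38 mm diameter, lies on an anvil of adjustable height. Origin at the centre of its underside, z up
- bush_mouth (a point): centre of the bush's upper rim, 56 mm above the board. The mouth is a funnel, 17 mm wide at the rim and 11 mm wide 5 mm down, then a straight 11 mm bore to 14 mm below the rim. The tag's top lies 14 to 26 mm below the rim, set anew each time: it is not measured and must be felt for with the punch
- stand: punch stand fixed to the board: blue top plate 70x70x12 mm on four posts over a dark base 90x90x6 mm. Origin at the centre of its underside, z up; the four bolt heads on the plate are only 2 mm high
- stand_seat (a point): centre of the 19 mm through hole in the stand's top plate, on the plate's upper face, 85 mm above the board. The punch hangs in it with its shoulder resting on the plate: then the punch's origin is at this point (play about 1.5 mm)
- masking_tape: bystander: roll of beige masking tape lying flat, 100 mm across, 25 mm high; origin at the centre of its underside
- thread_box: bystander: brown cardboard thread box, 45x70x33 mm; origin at the centre of its underside
- thread_reel_2: bystander: reel of pale thread standing up, 35 mm across, 46 mm high; origin at the centre of its underside
- white_jar: bystander: white jar, 70 mm across, 57 mm high; origin at the centre of its underside
- marker_pen: bystander: black marker pen with a red cap, lying down, 18x125x18 mm; origin at the centre of its underside
- thimble: bystander: steel thimble, 20 mm across, 22 mm high; origin at the centre of its underside
- scissors: bystander: scissors with blue handles lying flat, 87x199x9 mm; origin at the centre of its underside

How it is judged:
On the way, in this order (a step that is already met when the one before it is completed fails the run):
1. the punch's nose is down in the guide bush, 8 mm or more below its mouth (horizontal distance between punch_tip and bush_mouth below 0.005 m and z of punch_tip in the frame of bush_mouth below -0.008 m), for 0.05 s.
2. the punch, upright within 8 degrees and bearing on the tag through the bush, is pressed past its trip point (nose in by more than 7.6 mm) (all of step 1 and z of punch_tip in the frame of punch above -0.0644 m and angle between punch's own z axis and vertical below 0.14 rad and contact force between punch and jig above 1 N), for 0.05 s.
At the end, for the whole second after the job is handed in: The punch has been tripped on the tag through the bush, and stands back in its stand at rest: origin within 4 mm of the hole's centre and 3 mm of the plate's height, upright within 0.08 rad, nose sprung out again (within 2 mm) (horizontal distance between punch and stand_seat below 0.004 m and z of punch in the frame of stand_seat between -0.003 and 0.003 m and angle between punch's own z axis and vertical below 0.08 rad and z of punch_tip in the frame of punch below -0.07 m and linear speed of punch below 0.02 m/s); the robot touches nothing.
It fails at once if the punch or its tip presses on the jig or tag with more than 25 N (rammed, or driven onto its hard stop) (contact force between punch and jig above 25 N).
It fails at once if the punch is tripped anywhere but in the guide bush (nose in by more than 7 mm outside it) (z of punch_tip in the frame of punch above -0.065 m and not (horizontal distance between punch_tip and bush_mouth below 0.005 m and z of punch_tip in the frame of bush_mouth below -0.008 m)).
It fails at once if the punch is laid down or dropped over (tilted more than 35 degrees) (angle between punch's own z axis and vertical above 0.6 rad).
It fails at once if a bystander is moved by more than 15 mm (distance of any of masking_tape, thread_box, thread_reel_2, white_jar, marker_pen, thimble, scissors from where it was at the start of the episode above 0.015 m).
It also fails if it takes over 61 s, if anything falls off the work surface, if the arm or the gripper's body presses on something with over 40 N, if the wrist force passes 120 N, or if a joint passes its speed limit or range.

## Working session

There is one attempt and no reset: what is moved stays moved. The work goes in short steps, each a Python script; the robot and the scene stay as the last script left them, time stands still between calls to the robot, and variables do not carry over. Pictures are saved under pics/ and viewed, at most 10 in all, crops included, and the job is handed in when it is done.

```bash
mkdir -p pics; ls; cat > h.py <<'E'
import numpy as np, cv2
from bench import *
def snap(cam,f=None):
    P=camera_params(cam); im=read_camera(cam)
    if f: cv2.imwrite('pics/'+f,cv2.cvtColor(im,cv2.COLOR_RGB2BGR))
    return P,im
def tri(obs):
    A=[];b=[]
    for P,uv in obs:
        T=np.array(P['camera_from_world']);M=np.array(P['K'])@T[:3]
        for i in (0,1):
            r=uv[i]*M[2]-M[i]; n=np.linalg.norm(r[:3]); A.append(r[:3]/n); b.append(-r[3]/n)
    x,res,_,_=np.linalg.lstsq(np.array(A),np.array(b),rcond=None)
    return x,np.sqrt(np.mean((np.array(A)@x-b)**2))
def onz(P,uv,z):
    T=np.array(P['camera_from_world']);R,t=T[:3,:3],T[:3,3]
    c=-R.T@t; d=R.T@np.linalg.inv(P['K'])@[uv[0],uv[1],1]
    return c+d*(z-c[2])/d[2]
E
python3 - <<'E'
from h import *
obs={}
names=['punch','punch_grip','punch_tip','bush_mouth','stand_seat','jig','stand']
for cam in('scene','top'):
    P,_=snap(cam,cam+'0.png')
    for n in names:
        r=tip_of(cam,n)[:2]
        print(cam,n,[(np.round(q['at'],1).tolist(),round(q['confidence'],2)) for q in r])
        if r: obs.setdefault(n,[]).append((P,r[0]['at']))
    if cam=='top':
        for n in ['masking_tape','thread_box','thread_reel_2','white_jar','marker_pen','thimble','scissors']:
            r=tip_of(cam,n)[:2]; print(n,[(np.round(onz(P,q['at'],0),3)[:2].tolist(),round(q['confidence'],2)) for q in r])
for n,o in obs.items():
    if len(o)>1: print(n,tri(o))
print(read_time_s(),read_tcp_rot(),read_ft_force())
E
```

```text
pics
scene punch [([377.3, 181.3], 0.49)]
scene punch_grip [([376.2, 172.1], 0.51)]
scene punch_tip [([372.5, 204.1], 0.49)]
scene bush_mouth [([305.5, 229.3], 0.8), ([216.4, 299.7], 0.41)]
scene stand_seat [([375.5, 180.6], 0.8)]
scene jig [([215.9, 300.9], 0.74), ([305.2, 252.0], 0.7)]
scene stand [([372.9, 207.9], 0.64)]
top punch [([375.0, 216.3], 0.47)]
top punch_grip [([382.3, 212.8], 0.39)]
top punch_tip []
top bush_mouth [([290.1, 203.9], 0.74)]
top stand_seat [([376.8, 218.8], 0.72), ([372.6, 220.8], 0.55)]
top jig [([292.3, 203.4], 0.57)]
top stand [([372.2, 217.3], 0.58)]
masking_tape [([0.582, 0.415], 0.77)]
thread_box [([0.665, 0.196], 0.67), ([0.481, 0.025], 0.5)]
thread_reel_2 [([0.661, 0.052], 0.59)]
white_jar [([0.667, -0.1], 0.82), ([0.527, -0.113], 0.68)]
marker_pen [([0.479, 0.022], 0.65)]
thimble [([0.423, 0.376], 0.36)]
scissors []
punch (array([ 0.49159158, -0.08683305,  0.09623921]), np.float64(0.002851638658888436))
punch_grip (array([ 0.50218276, -0.10382121,  0.1134485 ]), np.float64(0.0007305265978110883))
bush_mouth (array([0.53367468, 0.16471324, 0.06231972]), np.float64(0.002564473801664725))
stand_seat (array([ 0.49051801, -0.08894288,  0.09680662]), np.float64(0.0020090526229196385))
jig (array([ 0.65476004,  0.24255359, -0.17231864]), np.float64(0.07611575208281605))
stand (array([ 0.50396896, -0.09132768,  0.00651473]), np.float64(0.002203966247730681))
1.15 [ 9.85087277e-01  1.72055387e-01  1.23963650e-06 -8.41573368e-06] [ 0.25274793 -0.08842759  0.04485969]
```

View pics/scene0.png

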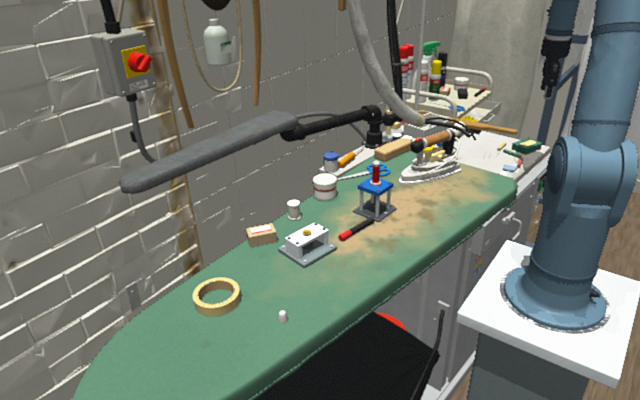

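View pics/top0.png

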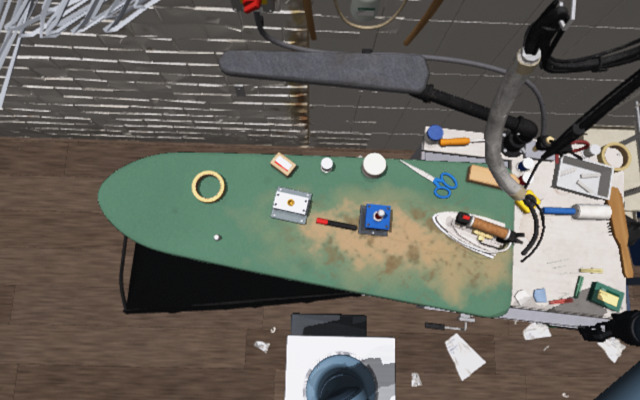

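The scene view shows the punch in its blue stand at (376,180) and the bush at (305,230). In the top view they are at (377,218) and (290,203). Next I look from nearer with the wrist camera.

```bash
python3 - <<'E'
from h import *
q=[1,0,0,0]
p=read_eef_pos()
movel([p[0],p[1],0.36],speed=0.25)
def look(pts,names,tag):
    obs={}
    for i,pt in enumerate(pts):
        move_ptp(pt,q)
        P,_=snap('wrist',f'{tag}{i}.png')
        T=np.array(P['camera_from_world']); print('cam',np.round(-T[:3,:3].T@T[:3,3],3),np.round(T[2,:3],2))
        for n in names:
            r=tip_of('wrist',n)[:2]
            print(n,[(np.round(q['at'],1).tolist(),round(q['confidence'],2)) for q in r])
            if r: obs.setdefault(n,[]).append((P,r[0]['at']))
    for n,o in obs.items():
        if len(o)>1: x,e=tri(o); print(n,np.round(x,4),round(e,4))
look([[0.46,-0.13,0.33],[0.46,-0.03,0.33]],['stand_seat','punch','punch_grip'],'s')
look([[0.50,0.12,0.30],[0.50,0.20,0.30]],['bush_mouth','jig'],'j')
print(read_time_s())
E
python3 -c "
import cv2,numpy as np
a=[cv2.imread('pics/%s.png'%n) for n in('s0','s1','j0','j1')]
m=np.vstack([np.hstack(a[:2]),np.hstack(a[2:])]);cv2.imwrite('pics/m.png',cv2.resize(m,(800,500),interpolation=cv2.INTER_AREA))"
```

```text
cam [ 0.527 -0.13   0.455] [-0.26  0.   -0.96]
stand_seat [([292.3, 145.8], 0.86), ([123.5, 110.1], 0.6)]
punch [([293.4, 148.8], 0.63), ([97.3, 110.4], 0.34)]
punch_grip [([287.9, 147.8], 0.59), ([416.8, 33.2], 0.42)]
cam [ 0.527 -0.028  0.456] [-0.26 -0.   -0.96]
stand_seat [([375.2, 148.1], 0.87), ([488.5, 32.9], 0.27)]
punch []
punch_grip [([378.0, 147.7], 0.86)]
stand_seat [ 0.4969 -0.0957  0.0937] 0.0009
punch_grip [ 0.4984 -0.0935  0.1226] 0.0001
cam [0.567 0.12  0.425] [-0.26  0.   -0.96]
bush_mouth [([286.2, 145.1], 0.73)]
jig [([286.8, 137.8], 0.79)]
cam [0.567 0.202 0.426] [-0.26  0.   -0.96]
bush_mouth [([349.2, 143.1], 0.72), ([345.9, 138.0], 0.5)]
jig [([345.9, 140.3], 0.77)]
bush_mouth [0.5389 0.1643 0.0448] 0.0009
jig [0.5437 0.1664 0.0178] 0.0012
5.9583
```

View pics/m.png

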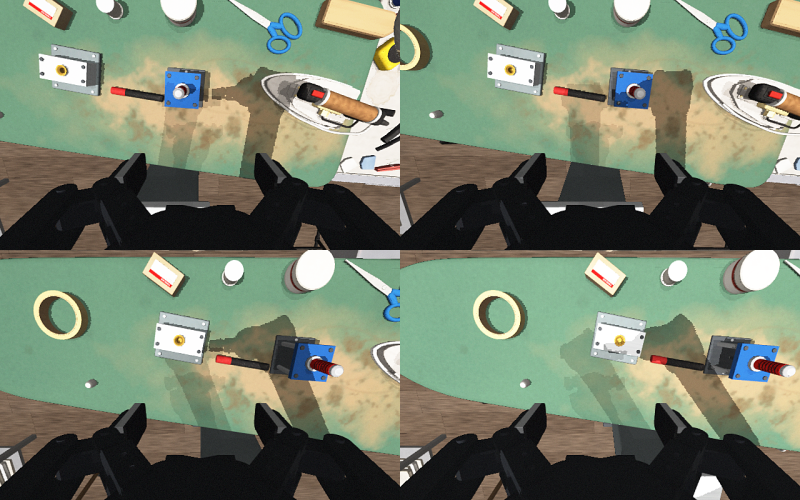

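The montage shows the punch cap and stand in the middle of the upper views (blue plate, about (185,88) in the first panel). The brass bush is at (180,340) and (620,340) in the lower panels. The networks' points agree with these. I'll refine from nearer, using known heights as a check and colour blobs.

```bash
cat > lk.py <<'E'
from h import *
q=[1,0,0,0]
def blob(im,kind):
    hsv=cv2.cvtColor(im,cv2.COLOR_RGB2HSV)
    lo,hi={'blue':((105,130,40),(125,255,255)),'brass':((18,110,60),(30,255,255))}[kind]
    m=cv2.inRange(hsv,lo,hi); m[255:]=0
    n,l,st,c=cv2.connectedComponentsWithStats(m)
    return m,l,st,c
def look(pts,names,tag,z):
    obs={}
    for i,pt in enumerate(pts):
        move_ptp(pt,q)
        P,im=snap('wrist',f'{tag}{i}.png')
        for n in names:
            r=tip_of('wrist',n)[:1]
            if r:
                u=r[0]['at']; obs.setdefault(n,[]).append((P,u))
                print(n,np.round(u,1),round(r[0]['confidence'],2),'onz',np.round(onz(P,u,z.get(n,0.085)),4))
    for n,o in obs.items():
        if len(o)>1: x,e=tri(o); print('TRI',n,np.round(x,4),round(e,4))
E
python3 - <<'E'
from lk import *
look([[0.47,-0.095-.06,0.26],[0.47,-0.095+.06,0.26],[0.44,-0.095,0.26]],['stand_seat','punch','punch_grip'],'t',{'punch_grip':0.118})
look([[0.51,0.164-.06,0.232],[0.51,0.164+.06,0.232],[0.48,0.164,0.232]],['bush_mouth'],'k',{'bush_mouth':0.056})
print(read_time_s())
a=[cv2.imread('pics/%s.png'%n)[:300] for n in('t2','k2')]
cv2.imwrite('pics/m2.png',cv2.resize(np.vstack([x[:290,100:500] for x in a]),None,fx=1,fy=1))
E
```

```text
stand_seat [26.1  8.3] 0.74 onz [0.6373 0.1165 0.085 ]
punch [267.4 160.8] 0.57 onz [ 0.4985 -0.0973  0.085 ]
punch_grip [255.2 162.2] 0.85 onz [ 0.5015 -0.092   0.118 ]
stand_seat [380.7 161. ] 0.85 onz [ 0.4978 -0.0952  0.085 ]
punch [384.6 161.4] 0.65 onz [ 0.4974 -0.0993  0.085 ]
punch_grip [385.4 160.5] 0.64 onz [ 0.5026 -0.0926  0.118 ]
punch [318.1 130.3] 0.83 onz [ 0.4976 -0.0947  0.085 ]
punch_grip [316.  126.9] 0.96 onz [ 0.5016 -0.0931  0.118 ]
TRI stand_seat [ 0.5437 -0.0566  0.3018] 0.015
TRI punch [ 0.4983 -0.097   0.0899] 0.0012
TRI punch_grip [ 0.502  -0.0926  0.1188] 0.0005
bush_mouth [383.2 193.5] 0.72 onz [0.5024 0.0364 0.056 ]
bush_mouth [379.7 160.1] 0.63 onz [0.5385 0.1627 0.056 ]
bush_mouth [316.3 127.4] 0.85 onz [0.5416 0.1641 0.056 ]
TRI bush_mouth [0.5603 0.1556 0.3042] 0.0351
10.9083
```

View pics/m2.png

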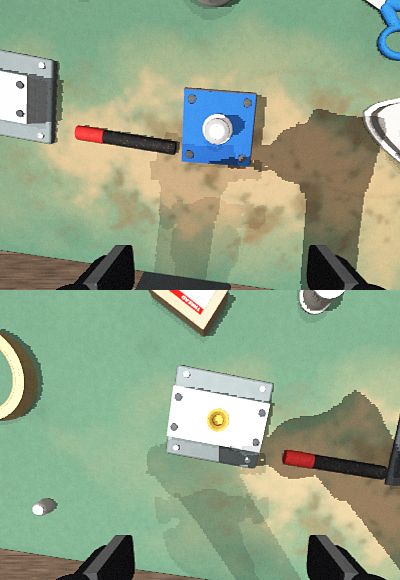

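The crops show the punch cap at (317,130) in t2, with the four plate bolts around it. The brass bush is at (318,129) in k2. I'll refine both from colour and from the bolts.

```bash
python3 - <<'E'
from lk import *
P0=camera_params('wrist'); e0=read_eef_pos()
def Pat(pt):
    T=np.array(P0['camera_from_world']).copy(); T[:3,3]-=T[:3,:3]@(np.array(pt)-e0); return {'K':P0['K'],'camera_from_world':T}
for f,pt in(('k1',[0.51,0.224,0.232]),('k2',[0.48,0.164,0.232])):
    im=cv2.imread(f'pics/{f}.png')[:,:,::-1].copy(); m,l,st,c=blob(im,'brass')
    for i in range(1,len(st)):
        x,y,w,h,a=st[i]
        if 60<a<1500:
            bc=[x+w/2-.5,y+h/2-.5]; print(f,st[i],np.round(c[i],1),'bbox',bc,np.round(onz(Pat(pt),bc,.056),4))
for f,pt in(('t0',[.47,-.155,.26]),('t1',[.47,-.035,.26]),('t2',[.44,-.095,.26])):
    im=cv2.imread(f'pics/{f}.png'); 
    P=Pat(pt); T=np.array(P['camera_from_world'])
    # cap: bright white-grey blob near predicted
    X=T[:3]@[.498,-.094,.153,1]; uv=(np.array(P['K'])@X)[:2]/X[2]
    hsv=cv2.cvtColor(im,cv2.COLOR_BGR2HSV); u,v=uv.astype(int)
    m=cv2.inRange(hsv,(0,0,130),(180,60,255)); n,l,st,c=cv2.connectedComponentsWithStats(m)
    d=[np.hypot(*(c[i]-uv)) if 50<st[i][4]<1500 else 1e9 for i in range(n)]; i=int(np.argmin(d))
    x,y,w,h,a=st[i]; 
    print(f,'pred',uv.round(1),st[i],np.round(onz(P,[x+w/2-.5,y+h/2-.5],.153),4))
    m,l,st,c=blob(im[:,:,::-1].copy(),'blue'); i=1+int(np.argmax(st[1:,4])); mm=(l==i).astype(np.uint8)
    cs,_=cv2.findContours(mm,0,2); r=cv2.minAreaRect(max(cs,key=cv2.contourArea)); print(' plate',r,np.round(onz(P,r[0],.085),4))
a=cv2.imread('pics/t2.png')[70:190,260:380];b=cv2.imread('pics/k2.png')[70:190,260:380]
cv2.imwrite('pics/z.png',cv2.resize(np.hstack([a,b]),(800,400),interpolation=cv2.INTER_NEAREST))
E
```

```text
k1 [161  69  35  84 405] [184. 109.] bbox [np.float64(178.0), np.float64(110.5)] [0.5883 0.3666 0.056 ]
k1 [369 149  22  22 362] [379.5 159.4] bbox [np.float64(379.5), np.float64(159.5)] [0.5389 0.1636 0.056 ]
k2 [ 95  41  42  89 668] [121.7  86.8] bbox [np.float64(115.5), np.float64(85.0)] [0.5822 0.3643 0.056 ]
k2 [307 119  22  22 377] [317.4 129.5] bbox [np.float64(317.5), np.float64(129.5)] [0.5394 0.1678 0.056 ]
t0 pred [246.3 171.9] [238 159  23  23 418] [ 0.4995 -0.0963  0.153 ]
 plate ((262.9668884277344, 158.98048400878906), (70.72854614257812, 68.21726989746094), 3.945185899734497) [ 0.5    -0.0946  0.085 ]
t1 pred [394.4 171.4] [384 159  24  23 416] [ 0.4991 -0.0948  0.153 ]
 plate ((380.1475830078125, 158.87705993652344), (70.52734375, 68.71662902832031), 5.19442892074585) [ 0.4997 -0.0959  0.085 ]
t2 pred [320.2 133.7] [302 113  31  32 708] [ 0.5019 -0.0915  0.153 ]
 plate ((317.16033935546875, 127.58595275878906), (71.84021759033203, 72.06183624267578), 4.236394882202148) [ 0.5013 -0.0909  0.085 ]
```

View pics/z.png

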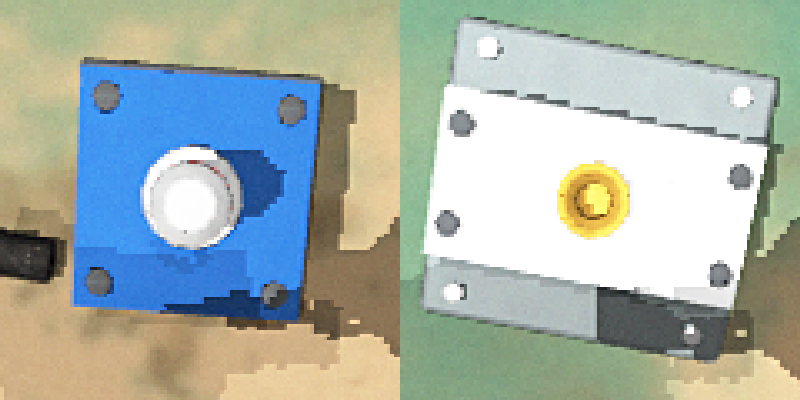

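The zoom shows the cap at about (317,130) in the left crop and the bush at (318,129.5) in the right crop. The arm wasn't settled when those pictures were taken, so I'll measure again after a pause.

```bash
cat > st.py <<'E'
from lk import *
def brass(P,im,g=(.539,.164,.056)):
    T=np.array(P['camera_from_world']);X=T[:3]@[*g,1];uv=(np.array(P['K'])@X)[:2]/X[2]
    m,l,s,c=blob(im,'brass'); i=min((i for i in range(1,len(s)) if s[i][4]>60),key=lambda i:np.hypot(*(c[i]-uv)))
    x,y,w,h,a=s[i]; return np.array([x+w/2-.5,y+h/2-.5]),a
def plate(P,im):
    m,l,s,c=blob(im,'blue'); i=1+int(np.argmax(s[1:,4])); cs,_=cv2.findContours((l==i).astype(np.uint8),0,2)
    return np.array(cv2.minAreaRect(max(cs,key=cv2.contourArea))[0]),s[i][4]
E
python3 - <<'E'
from st import *
for fn,z,pts in((brass,.056,[[.49,.164,.232],[.50,.164,.182]]),(plate,.085,[[.46,-.095,.27],[.45,-.095,.25]])):
    for j,pt in enumerate(pts):
        move_ptp(pt,q); pause(.5)
        P,im=snap('wrist',f'{fn.__name__}{j}.png'); uv,a=fn(P,im)
        print(fn.__name__,uv,a,np.round(onz(P,uv,z),4),'tcp err',np.round(read_eef_pos()-pt,4))
        if fn is plate:
            hsv=cv2.cvtColor(im,cv2.COLOR_RGB2HSV); m=cv2.inRange(hsv,(0,0,190),(180,40,255)); n,l,s,c=cv2.connectedComponentsWithStats(m)
            i=min((i for i in range(1,n) if s[i][4]>50),key=lambda i:np.hypot(*(c[i]-uv)))
            x,y,w,h,_=s[i]; print(' cap',s[i],np.round(onz(P,[x+w/2-.5,y+h/2-.5],.153),4))
            for n in('punch_grip','punch','stand_seat'):
                r=tip_of('wrist',n)[:1]
                if r: print(n,np.round(onz(P,r[0]['at'],.118 if n=='punch_grip' else .085),4),round(r[0]['confidence'],2))
print(read_time_s())
E
```

```text
brass [322.5 139.5] 369 [0.5392 0.1629 0.056 ] tcp err [-0.0001 -0.     -0.    ]
brass [322.5 155. ] 517 [0.5395 0.1632 0.056 ] tcp err [0.0001 0.     0.0004]
plate [320.65164185 147.81137085] 3524 [ 0.5002 -0.0939  0.085 ] tcp err [ 0.0001  0.0002 -0.    ]
 cap [307 136  22  32 431] [ 0.5031 -0.0912  0.153 ]
punch_grip [ 0.5011 -0.0919  0.118 ] 0.59
punch [ 0.4982 -0.0969  0.085 ] 0.86
stand_seat [ 0.4986 -0.0952  0.085 ] 0.56
plate [320.40310669 139.25476074] 4157 [ 0.5005 -0.094   0.085 ] tcp err [0.0001 0.     0.0002]
 cap [305 126  28  33 579] [ 0.5024 -0.0926  0.153 ]
punch_grip [ 0.5009 -0.0905  0.118 ] 0.63
punch [ 0.5019 -0.0965  0.085 ] 0.62
stand_seat [ 0.4989 -0.0919  0.085 ] 0.63
15.3
```

Bush at (0.5394, 0.163) and seat at (0.5003, −0.094), and their heights match the text. Now I grasp and lift.

```bash
python3 - <<'E'
from st import *
g=[.5008,-.0935]
move_gripper(.06)
move_ptp([*g,.20],q)
movel([*g,.115],q,speed=.08); print('f',read_ft_force())
move_gripper(.0,60); pause(.2)
print('gap',read_finger_gap(),read_grasp_force(),read_ft_force(),read_eef_pos())
snap('wrist','g0.png')
movel([*g,.215],q,speed=.08); pause(.3)
print('gap',read_finger_gap(),read_grasp_force(),read_ft_force(),read_ft_torque(),read_eef_pos(),read_time_s())
snap('wrist','g1.png'); snap('scene','g2.png')
for n in('punch','punch_tip','punch_grip'): print(n,[(np.round(r['at'],1),round(r['confidence'],2)) for r in tip_of('wrist',n)[:1]+tip_of('scene',n)[:1]])
a=cv2.imread('pics/g1.png');b=cv2.imread('pics/g2.png')
c=cv2.resize(b[120:240,320:440],(400,400))
cv2.imwrite('pics/gm.png',np.hstack([a[:400,120:520],c]))
E
```

```text
f [ 0.58869862  0.49301047 -0.23721875]
gap 0.018406137219631625 58.41006517410278 [-1.14323215 -0.65866342  5.36235182] [ 0.50116948 -0.09382016  0.11552553]
gap 0.01876279034638364 58.61179232597351 [-0.31689678  0.09170475 -1.472604  ] [0.02427927 0.00243281 0.0197166 ] [ 0.50066167 -0.09342634  0.21474242] 19.675
punch [(array([323.6, 244.2]), 0.71), (array([377.9, 147.5]), 0.44)]
punch_tip [(array([322.1, 199.1]), 0.59), (array([281., 319.]), 0.57)]
punch_grip [(array([320.5, 271.6]), 0.92), (array([377.4, 135.1]), 0.74)]
```

View pics/gm.png

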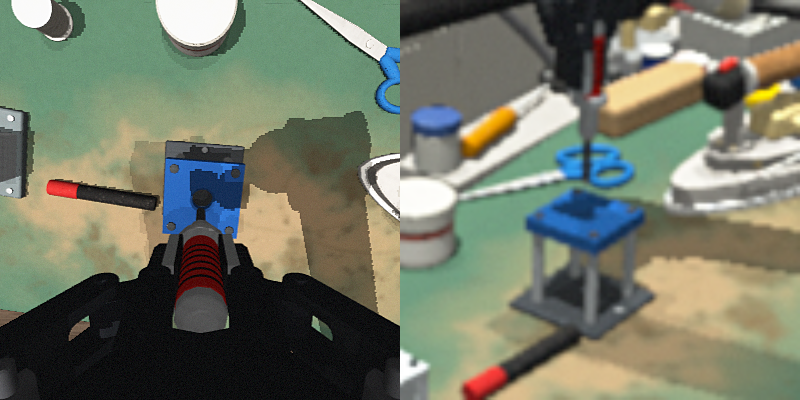

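The punch is gripped and about upright. Its cap is at (320,308) in the wrist picture and its nose points towards the open hole at (323,199). I'll check where the tip and hole are in a zoom.

```bash
python3 - <<'E'
from st import *
P=camera_params('wrist');T=np.array(P['camera_from_world']);K=np.array(P['K'])
im=cv2.imread('pics/g1.png')
def pr(X): X=T[:3]@[*X,1]; return (K@X)[:2]/X[2]
e=read_eef_pos(); o=e[2]-.030
for n,z in(('tip',-.072),('pinroot',-.03),('sh_low',0),('sh_top',.008),('grip',.033),('captop',.068)): print(n,pr([e[0],e[1],o+z]).round(1))
print('hole pred',pr([.5003,-.094,.085]), 'hole(323,199)->',onz(P,[323,199],.085))
c=im[180:260,280:360]; cv2.imwrite('pics/gz.png',cv2.resize(c,(560,560),interpolation=cv2.INTER_NEAREST))
E
```

```text
tip [321.7 206.4]
pinroot [321.9 223.9]
sh_low [322.2 241.6]
sh_top [322.3 247.4]
grip [322.6 269.8]
captop [323.3 319. ]
hole pred [322.07748141 198.23642594] hole(323,199)-> [ 0.49957783 -0.09484313  0.085     ]
```

View pics/gz.png

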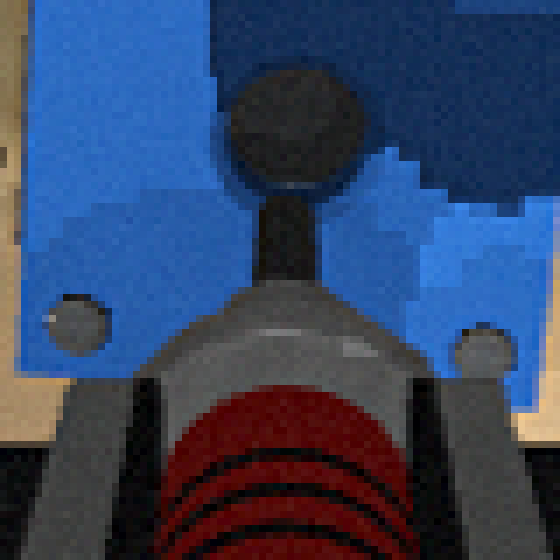

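The tip is at (321,206.4) against a prediction of (321.7,206.4), so the punch is vertical and centred. The hole is also where I expected it. Next I carry the punch over, check, and enter the bush.

```bash
python3 - <<'E'
from st import *
b=[.5394,.163]
movel([*b,.215],q,speed=.15); pause(.2)
movel([*b,.185],q,speed=.08); pause(.3)
f0=read_ft_force(); print('f0',f0)
P,im=snap('wrist','b0.png'); T=np.array(P['camera_from_world']);K=np.array(P['K'])
def pr(X): X=T[:3]@[*X,1]; return (K@X)[:2]/X[2]
print('tip pred',pr([*b,.083]),'bush pred',pr([*b,.056]),'brass',brass(P,im))
cv2.imwrite('pics/bz.png',cv2.resize(cv2.imread('pics/b0.png')[160:260,270:370],(500,500),interpolation=cv2.INTER_NEAREST))
print(read_time_s(),read_finger_gap())
E
```

```text
f0 [-0.02081521  0.18892021 -1.22521438]
tip pred [321.91480212 206.73209777] bush pred [321.7708799  198.32613299] brass (array([322., 198.]), np.int32(420))
23.0333 0.018754916762131684
```

View pics/bz.png

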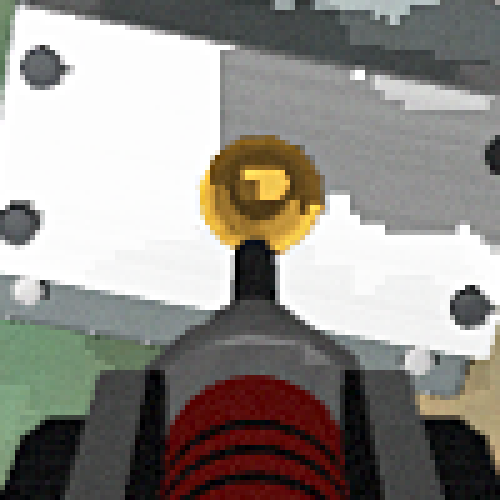

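The nose tip at (321,208) points at the bush centre (322.4,198.6), about 0.7 mm off in +y. I'll enter the bush and feel for the tag.

```bash
python3 - <<'E'
from st import *
b=[.5394,.1625]
f0=read_ft_force()[2]
def F():
    return read_ft_force()[2]-f0
z=.185; zc=None
for zz in np.arange(.176,.1475,-.004):
    movel([*b,zz],q,speed=.04); z=zz; print(round(zz,4),round(F(),2),np.round(read_ft_force()[:2],1))
    if F()>2.5: break
else:
    while z>.120:
        z-=.001; movel([*b,z],q,speed=.02); pause(.05); f=F(); print(round(z,4),round(f,2),round(read_eef_pos()[2],4))
        if f>1.8: break
print(read_time_s(),read_finger_gap())
E
```

```text
0.176 -1.32 [0.5 0.4]
0.172 -0.2 [0.8 0.3]
0.168 -1.41 [-0.1 -0.3]
0.164 -1.95 [-0.1  0.2]
0.16 -1.92 [ 0.2 -0.2]
0.156 -2.02 [0.2 0.2]
0.152 -2.02 [ 0.5 -0.1]
0.148 -1.0 [-0.4  0.2]
0.147 -1.55 0.147
0.146 -1.59 0.146
0.145 -1.23 0.145
0.144 -1.9 0.144
0.143 -2.09 0.143
0.142 -0.71 0.142
0.141 -1.28 0.1412
0.14 0.96 0.1404
0.139 1.3 0.1392
0.138 3.11 0.1382
28.1583 0.018479754631891433
```

Contact at TCP z of about 0.1405, so the tag is about 17.5 mm below the rim, which is plausible. I press on in small steps until the force drops.

```bash
python3 - <<'E'
from st import *
b=[.5394,.1625]; z=.138; pk=0
while z>.1265:
    z-=.0007; movel([*b,z],q,speed=.015); pause(.04)
    f=np.mean([read_ft_force()[2] for _ in range(3)])+2.8; e=read_eef_pos()[2]
    print(round(z,4),round(e,4),round(f,2)); pk=max(pk,f)
    if f>18 or (pk>9 and f<pk-4.5): break
pause(.1)
print(read_eef_pos(),read_ft_force(),read_time_s(),read_finger_gap())
E
```

```text
0.1373 0.1375 5.82
0.1366 0.1368 6.7
0.1359 0.1361 7.99
0.1352 0.1355 8.11
0.1345 0.1349 9.31
0.1338 0.1344 10.75
0.1331 0.1335 9.72
0.1324 0.1329 9.54
0.1317 0.1325 10.81
0.131 0.1322 12.81
0.1303 0.1317 12.46
0.1296 0.1302 7.62
[0.53960109 0.16268135 0.12992378] [-0.37099078  0.02407976  4.18860611] 31.7583 0.018571594755595063
```

It tripped: the force rose to 12.8 N, then fell to 7. I go about 0.8 mm further to be surely past 7.6 mm, well short of the stop, then withdraw.

```bash
python3 - <<'E'
from st import *
b=[.5394,.1625]
for z in(.1291,.1286):
    movel([*b,z],q,speed=.015); pause(.08)
    print(z,read_eef_pos()[2],np.mean([read_ft_force()[2] for _ in range(3)])+2.8)
pause(.1)
movel([*b,.215],q,speed=.06); pause(.1)
s=[.5003,-.094]
movel([*s,.215],q,speed=.15); pause(.4)
P,im=snap('wrist','r0.png'); T=np.array(P['camera_from_world']);K=np.array(P['K'])
def pr(X): X=T[:3]@[*X,1]; return (K@X)[:2]/X[2]
e=read_eef_pos()
print(e,'tip pred',pr([e[0],e[1],.113]),'hole pred',pr([*s,.085]),'captop',pr([e[0],e[1],.253]),read_ft_force(),read_finger_gap(),read_time_s())
cv2.imwrite('pics/rz.png',cv2.resize(cv2.imread('pics/r0.png')[180:340,240:400],(560,560),interpolation=cv2.INTER_NEAREST))
E
```

```text
0.1291 0.12903022468391648 6.983332252135398
0.1286 0.1285226267412279 5.899522695651032
[ 0.50032584 -0.09392212  0.21500028] tip pred [321.76532977 206.39484517] hole pred [321.71207533 197.72269256] captop [323.56120877 319.10798131] [-0.21905652 -0.90412835 -2.068771  ] 0.018385692987332714 36.55
```

View pics/rz.png

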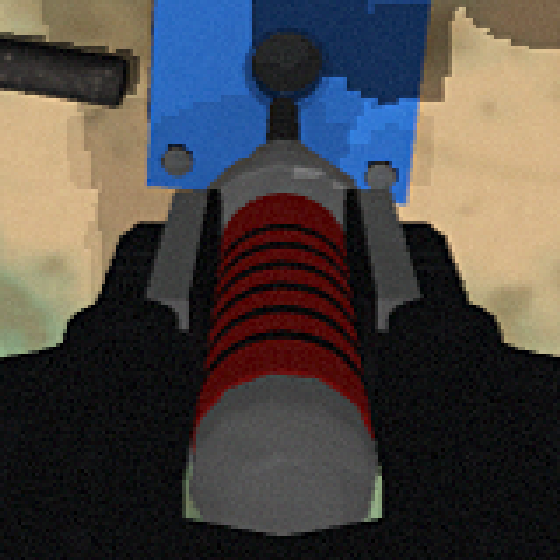

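The punch is still upright, nose sprung out, over the hole at (321.7,198.3). I lower it until the shoulder seats.

```bash
python3 - <<'E'
from st import *
s=[.5003,-.0943]
def F(): return np.mean([read_ft_force()[2] for _ in range(4)])+2.5
for z in(.185,.170,.160,.150,.140,.130,.122,.118):
    movel([*s,z],q,speed=.08); f=F(); print(z,round(f,2),np.round(read_ft_force()[:2],1))
    if f>5: break
else:
    while z>.1105:
        z-=.0007; movel([*s,z],q,speed=.03); pause(.04); f=F(); print(round(z,4),round(f,2))
        if f>3.5: break
print(read_eef_pos(),read_ft_force(),read_time_s())
E
```

```text
0.185 0.72 [0.3 0.2]
0.17 0.65 [-0.3 -0.1]
0.16 0.76 [-0.6 -0.2]
0.15 0.79 [-0. -0.]
0.14 -0.26 [ 0.8 -0.3]
0.13 0.54 [-0.4  0.5]
0.122 1.31 [0.1 0.3]
0.118 0.86 [0.2 0.9]
0.1173 -0.08
0.1166 0.3
0.1159 1.0
0.1152 5.85
[ 0.5004528  -0.09427431  0.11556936] [-2.07015717 -0.09930954  3.34572292] 40.175
```

```bash
python3 - <<'E'
from st import *
s=[.5003,-.0943]
move_gripper(.06); pause(.2)
movel([*s,.235],q,speed=.1)
move_ptp([.46,-.095,.27],q); pause(.5)
P,im=snap('wrist','e0.png'); uv,a=plate(P,im); print(np.round(onz(P,uv,.085),4))
obs=[(P,tip_of('wrist','punch_grip')[0]['at'])]; print(np.round(onz(P,obs[0][1],.118),4),read_ft_force(),read_time_s())
P2,_=snap('scene','e1.png')
a=cv2.imread('pics/e0.png')[70:220,240:390];b=cv2.imread('pics/e1.png')[140:230,320:410]
cv2.imwrite('pics/ez.png',np.hstack([cv2.resize(a,(400,400)),cv2.resize(b,(400,400))]))
E
```

```text
[ 0.5002 -0.0939  0.085 ]
[ 0.5    -0.0935  0.118 ] [-0.37798713  0.09986799  0.19659356] 43.125
```

View pics/ez.png

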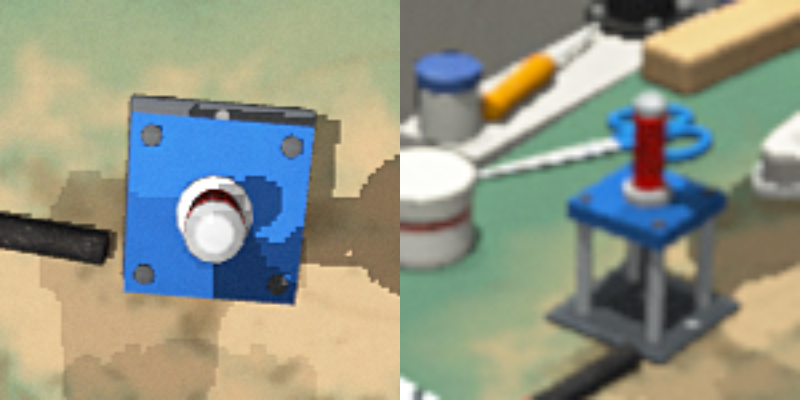

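The punch stands upright in the middle of the stand (cap at (215,225) in the left crop), its shoulder on the plate, and the gripper is clear of it. I hand in.

```bash
python3 -c "
from bench import *
print(sign_off())"
```

```text
the job is handed in; nothing more can be done
None
```

The job is handed in, though the verdict was not shown: the punch tripped once on the tag (force up to about 12.8 N, then down to about 6 N, stopped short of the hard stop) and stands upright in its stand again, with the gripper clear at about 43 s.

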